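# Seat the stage plate on the specimen photo turntable

## Robot

A 7-joint arm with a two-finger parallel gripper is mounted at the origin on the work surface. World frame = base frame: x ahead of the robot, y to its left, z up, the work surface at z = 0. Lengths are in mm, angles in degrees, forces in N, time in s.
With the tool pointing down it reaches from about 400 to 925 mm from the base axis. Payload 5.6 kg.
Tool frame: the origin (TCP) lies at the very end of the fingers, on their centre line; the grasp point (between the pads) lies 19 mm behind it (grasp_offset is the distance from the TCP to the grasp point, in mm); x points along the fingers, y is the direction in which the jaws open and shut, and the axes are right-handed (so a half turn about x gives the same grasp; the last joint's range is limited). The gripper opens to 85 mm and grips with 20 to 120 N. Pads are 22 mm wide; open, the fingers measure 114 mm over their backs; the gripper's body (76 mm by 85 mm) begins 54 mm behind the grasp point. The pads swing forward as they close: fully open they stand 13 mm farther back than shut.
Start: joints at [-2.464, 26.786, -0.665, 91.828, 0.344, 61.387, -3.226], TCP at [650.006, -0.043, 231.29] pointing down, gripper open.
Joint ranges: [-144.91, 144.91], [-17.63, 115.5], [-89.93, 88.59], [15.96, 139.68], [-74.01, 254.01], [8.47, 105.57], [-167.45, 167.45]. Speed limits (degrees/s): [147.25, 147.25, 180, 180, 180, 180, 180].

## Interface

Orientations are given as [roll, pitch, yaw] about the fixed x, y, z axes, in that order (R = Rz(yaw) Ry(pitch) Rx(roll)).
In Python, from workcell import get_state, camera, close_job, spot_in, landmark_of, grasp_offset gives the robot as it stands. The module is installed in compiled form; this text tells all that it offers.
- The arm moves only by the shell command python3 -m pendant 'ROWS' [OPENING] [FORCE]. ROWS is JSON, a list of rows, each a list of 4 numbers: the shift along the world's x, y, z in m, then the turn about the world's z in degrees. In form: [[x, y, z, twist], ...]. A call has 1 to 10 rows; each row shifts and turns the commanded pose from where the row before left it; what a row does not reach is not made up. A row lasts 1/8 s, in which the tool goes at most 62.5 mm and 10.7 degrees, less where a joint would pass 70% of its speed; a pose out of reach is approached as far as the arm can. A call is refused whole if a number of a shift passes 0.0625 or a number of a turn 10.7, either way. A call with a gripper value outside its range is refused whole. OPENING is the closure, from 0 (fully open) to 1 (shut), set as the call begins (- or left out, the last holds). The fingers move at their own pace and stop on an object; FORCE is the grip in N (left out, the last holds). Time passes only in rows, so rows that do not move let the fingers close. It gives the time, the measured TCP pose, the force and the opening at its end, in the units of the state.
- get_state(): the state, without advancing time (a new reading comes with each control period).
- camera(name): name is "scene" or "side" or "wrist"; returns a dict with "pixels" (480x640x3 uint8, blue, green, red), "fx", "fy", "cx", "cy" (pixels), "rvec" (rotation vector, rad) and "tvec" (3), from world to camera coordinates, as OpenCV has them; the wrist camera has in their place "T_tool_cam" (4x4, takes a point from camera to tool coordinates, whose origin is the TCP and whose axes are the tool frame's). Camera axes: x right, y down, z forward; pixel columns grow to the right and rows downward; lengths in mm; the calibration is good to about 2 mm. A picture is of the moment at which its call begins: read the wrist's pose just before it. There is no depth.
- close_job(): hands the job in, once; it reports no verdict.
Trained networks look in the newest picture that a camera, given by its name, has taken for a name from the list of things; names that differ only in an ending like _2 or _b are one class to them, and where a whole thing is asked for, a point or a joint stands for the part that bears it (a point fixed in the world has none). Each returns a list of dicts, best first, with "score" (0 to 1); they miss things now and then, are a little off and sometimes report something else, mostly with a low value. They report only what shows in the picture. A call takes as long as a camera call. They do not tell look-alikes from the thing itself.
- spot_in(camera, query): "at" ([row, column] in pixels, amid what is visible of it).
- landmark_of(camera, query): "at" ([row, column] in pixels: a listed point, or the origin of a listed thing).
The state is a dict: "t": time; "qpos": joint angles; "joint_velocities": joint speeds; "effort": joint torques, N m; "position": TCP position; "eef_rot": TCP orientation; "wrist_force": force on the tool from outside, world axes, zero at the start; "wrist_torque": the same for the moment, N m; "grip_width": finger opening in mm.
Only numpy, scipy, OpenCV 4.12 (cv2) and the standard library are available. Lean on these libraries where they do the work, as an engineer would, in place of code of your own. Each camera call takes 0.05 s, during which the arm holds its last target.

## Task

Fit the square stage plate to the specimen photo turntable: lift it off the notebooks by its handle, lower it over the central shaft, and turn it until the drive pin slips into its hole, so that the plate sits fully home, flat on the hub; then let go. Be gentle: feel for it with a light push, never bang or force the plate down on the shaft, pin or hub, and leave the jars, shell, coral, mug and other things where they are.

Things in the scene. Friction and masses are not known exactly. Their poses are not given: they have to be found in the camera images.
- plate: The stage plate: a bare aluminium square 120 x 120 mm, 6 mm thick, with a block handle on its middle, a central bore and one pin hole off centre. About 0.35 kg. Origin: centre of the underside, z up. It starts lying flat, handle up, on the notebooks.
- handle (a point): Centre of the top of the plate's block handle, 36 mm above the plate's underside. The block is 52 mm long along the plate's x, 30 mm wide along its y, 30 mm high above the plate; grip it across the 30 mm. A round bore of diameter 18 mm runs down through handle and plate.
- pin_hole (a point): Centre, at the plate's underside, of the round 11 mm hole through the plate for the drive pin: at x = +40 mm, y = 0 in the plate's frame.
- turntable: The photo turntable, fixed: a round grey housing, diameter 160 mm, 45 mm high, a small nose at its +x side. Origin: on the axis at the table surface, z up. A black hub, diameter 112 mm, sits on it, its flat top 55 mm above the origin: the plate's underside rests there when fully home. A stiff brake holds the hub still under light forces.
- shaft_top (a point): Top of the steel central shaft, on the axis, 105 mm above the table. The shaft is 16 mm in diameter up to 94 mm above the table, then tapers to 8 mm at the top.
- nose (a point): Outer end of the housing's nose, 112 mm from the axis along the turntable's +x, 30 mm above the table. The steel drive pin (diameter 9 mm, chamfered top 10 mm above the hub) is fixed in the hub 40 mm from the axis, 0.15 to 1.05 rad (9 to 60 degrees) counter-clockwise, seen from above, of the nose; its exact angle is not measured. Out of its hole, it holds the plate 10 mm too high.
- notebooks: Pile of notebooks, 210 x 148 mm, 40 mm high, fixed; the plate lies on it at the start. Origin: centre of the underside.
- jar_tall: Bystander: tall glass specimen jar, white cap, diameter 56, height 110 mm. Origin: centre of the underside.
- jar_low: Bystander: low glass specimen jar, white cap, diameter 52, height 60 mm. Origin: centre of the underside.
- shell: Bystander: white conical sea shell, diameter 60, height 52 mm. Origin: centre of the underside.
- mug: Bystander: white mug with a handle, diameter 76, height 85 mm. Origin: centre of the underside.
- balm: Bystander: small green glass pot with a cap, diameter 36, height 45 mm. Origin: centre of the underside.
- coral: Bystander: branched piece of white coral, about 70 mm wide, 58 mm high. Origin: centre of the underside.
There are look-alikes about, which are no part of the job. Of the things like the plate, leave any that is yellow; of the rest the smaller one is meant.

How it is judged (in metres and radians):
On the way:
1. the plate is lifted clear of the notebooks (contact force between plate and notebooks below 0.01 N and z of plate in the frame of notebooks above 0.055 m), for 0.1 s.
At the end, for the whole second after the job is handed in: The plate lies flat on the hub with shaft and pin through it: underside within 2.5 mm of the hub's top, centre within 3 mm of the axis, tilt under 0.04 rad, at rest and released (z of plate in the frame of turntable between 0.052 and 0.0575 m and horizontal distance between plate and turntable below 0.003 m and angle between plate's own z axis and vertical below 0.04 rad and linear speed of plate below 0.01 m/s and angular speed of plate below 0.1 rad/s and contact force between plate and the fingers below 0.01 N); the robot touches nothing.
It fails at once if the plate is pressed or knocked on the turntable (shaft, pin, hub) with more than 40 N (contact force between plate and turntable above 40 N).
It fails at once if a bystander is moved by more than 25 mm (distance of any of jar_tall, jar_low, shell, mug, balm, coral from where it was at the start of the episode above 0.025 m).
It also fails if it takes over 72 s, if anything falls off the work surface, if the arm or the gripper's body presses on something with over 40 N, if the wrist force passes 120 N, or if a joint passes its speed limit or range.

## Working session

There is one attempt and no reset: what is moved stays moved. The work goes in short steps, Python scripts to look and compute and a shell command to move; the robot and the scene stay as the last step left them, time stands still between calls to the robot, and variables do not carry over. Pictures are saved under pics/ and viewed, and the job is handed in when it is done.

```bash
mkdir -p pics
cat > h.py <<'E'
import numpy as np, cv2, json
from workcell import get_state, camera, spot_in, landmark_of, grasp_offset
from scipy.spatial.transform import Rotation as Rn
def shot(name,fn):
    st=get_state(); c=camera(name); cv2.imwrite('pics/'+fn,c['pixels'])
    K=np.array([[c['fx'],0,c['cx']],[0,c['fy'],c['cy']],[0,0,1.]])
    if 'rvec' in c:
        R=cv2.Rodrigues(np.array(c['rvec'],float))[0]; t=np.array(c['tvec'],float).ravel()
    else:
        T=np.eye(4); T[:3,:3]=Rn.from_euler('xyz',st['eef_rot'],degrees=True).as_matrix(); T[:3,3]=st['position']
        W=np.linalg.inv(T@np.array(c['T_tool_cam'])); R=W[:3,:3]; t=W[:3,3]
    return dict(K=K,R=R,t=t,img=c['pixels'],st=st)
def at_z(c,rc,z):
    d=c['R'].T@np.linalg.inv(c['K'])@np.array([rc[1],rc[0],1.]); o=-c['R'].T@c['t']
    return o+d*(z-o[2])/d[2]
def proj(c,p):
    q=c['K']@(c['R']@np.array(p,float)+c['t']); return [round(q[1]/q[2],1),round(q[0]/q[2],1)]
def tri(c1,a,c2,b):
    A=[]
    for c,rc in((c1,a),(c2,b)):
        P=c['K']@np.c_[c['R'],c['t']]; A+= [rc[1]*P[2]-P[0], rc[0]*P[2]-P[1]]
    X=np.linalg.svd(np.array(A))[2][-1]; return X[:3]/X[3]
E
python3 - <<'E'
from h import *
print(get_state(), grasp_offset)
z={'handle':36+40,'pin_hole':40,'plate':40,'turntable':0,'shaft_top':105,'nose':30,'notebooks':0}
for n in('scene','side','wrist'):
    c=shot(n,n+'0.png'); print(n, -c['R'].T@c['t'])
    for q in ('handle','pin_hole','plate','turntable','shaft_top','nose','notebooks','jar_tall','jar_low','shell','mug','balm','coral'):
        for r in landmark_of(n,q)[:3]:
            print(q,round(r['score'],2),np.round(r['at'],1),np.round(at_z(c,r['at'],z.get(q,0)),0))
E
```

```text
{'t': 0.0, 'qpos': array([-2.46349825, 26.83648826, -0.66919735, 91.88309104,  0.34319969,
       61.38684052, -3.22421521]), 'joint_velocities': array([ 0.10579025, -0.05033233, -0.02344299,  0.0300802 , -0.04033087,
        0.00662596,  0.0050591 ]), 'effort': array([-1.81076980e-04, -5.32374322e+01,  2.12178100e-02, -2.51299274e+01,
        1.13576866e-02,  7.69772858e-03, -1.10212341e-06]), 'position': array([ 6.49417907e+02, -2.23399747e-02,  2.30317158e+02]), 'eef_rot': array([ -87.38796037,   89.89558481, -177.3866406 ]), 'wrist_force': array([-1.19253206,  0.63384699, -0.50967139]), 'wrist_torque': array([-0.0094595 , -0.02801534, -0.00339585]), 'grip_width': 85.37325920608032} 18.700000000000003
scene [1239.0322622  -277.16226512  613.16524471]
handle 0.97 [228.8 377.5] [518. 239.  76.]
handle 0.87 [197.4 341.4] [340. 241.  76.]
handle 0.61 [212.9 459.8] [547. 463.  76.]
pin_hole 0.96 [248.  388.1] [553. 249.  40.]
pin_hole 0.9 [240.7 472.2] [618. 446.  40.]
pin_hole 0.84 [208.4 327.4] [319. 211.  40.]
plate 0.83 [242.1 376. ] [519. 237.  40.]
plate 0.77 [228.5 456.9] [558. 
[... 1348 characters left out ...]
.68 [293.7 292.3] [550. 198.   0.]
mug 0.55 [211.4 289. ] [760. -90.   0.]
balm 0.51 [273.9 202.3] [772. 247.   0.]
coral 0.77 [179.1 322.9] [ 782. -310.    0.]
wrist [649.65769858  72.77498601 373.99962003]
pin_hole 0.53 [202.7  94.2] [446.   5.  40.]
plate 0.62 [350.1 233.7] [ 563. -147.   40.]
turntable 0.69 [350.  234.8] [ 553. -173.    0.]
shaft_top 0.86 [419.9 215. ] [ 559. -174.  105.]
jar_tall 0.89 [148.4 425.3] [752.  51.   0.]
jar_low 0.81 [201.6  91.7] [420.  -2.   0.]
shell 0.72 [191.6 236.7] [567.   9.   0.]
shell 0.35 [350.4 233.3] [ 552. -174.    0.]
mug 0.86 [307.4 440.1] [ 783. -119.    0.]
balm 0.37 [148.8 426.2] [753.  51.   0.]
coral 0.84 [436.8 407.4] [ 759. -296.    0.]
```

View pics/scene0.png

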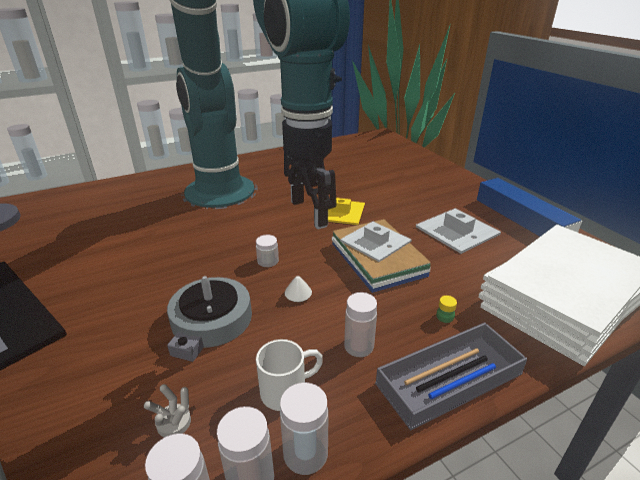

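View pics/side0.png

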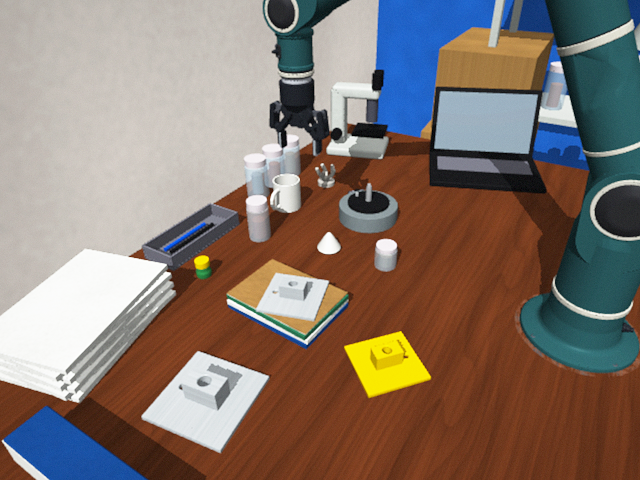

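View pics/wrist0.png

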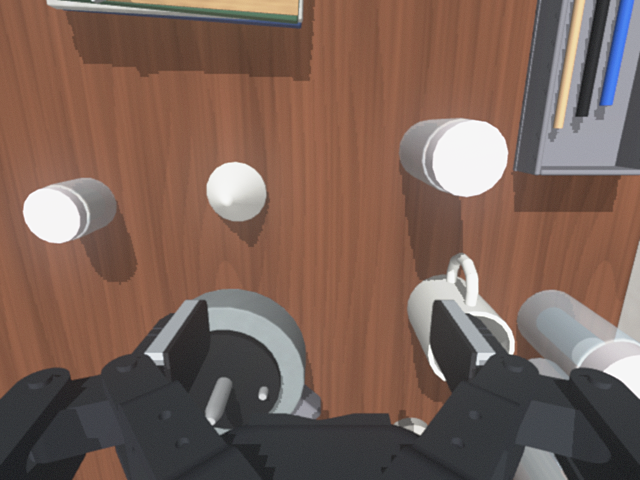

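Run:
```python
from h import *
print(Rn.from_euler('xyz',get_state()['eef_rot'],degrees=True).as_matrix().round(2))
s=shot('scene','s1.png'); d=shot('side','d1.png'); w=shot('wrist','w1.png')
for n,c,(r,q),h in(('s',s,(310,210),40),('d',d,(197,368),30),('w',w,(390,240),70)):
    cv2.imwrite('pics/z%s.png'%n,cv2.resize(c['img'][r-h:r+h,q-h*4//3:q+h*4//3],(800,600),interpolation=cv2.INTER_CUBIC))
for nm in('handle','shaft_top','nose','pin_hole'):
    A=[landmark_of(k,nm) for k in('scene','side')]
    for a in A[0]:
        for b in A[1]:
            p=tri(s,a['at'],d,b['at']); e=max(np.hypot(*(np.array(proj(c,p))-x['at'])) for c,x in((s,a),(d,b)))
            if e<4: print(nm,p.round(1),round(e,1))
```

```text
[[ 0.  1. -0.]
 [-0. -0. -1.]
 [-1.  0.  0.]]
handle [516.5 499.7  51.4] 0.2
handle [515.5 242.6  76.5] 1.8
handle [287.8 268.4  44.2] 0.5
shaft_top [ 554.5 -175.9  102.2] 0.4
nose [ 629.3 -251.7   27.6] 1.1
pin_hole [548.4 259.5  41.3] 1.1
pin_hole [568.9 502.1  -3.7] 0.2
pin_hole [261.3 234.6   1.3] 2.4
```

View pics/zs.png

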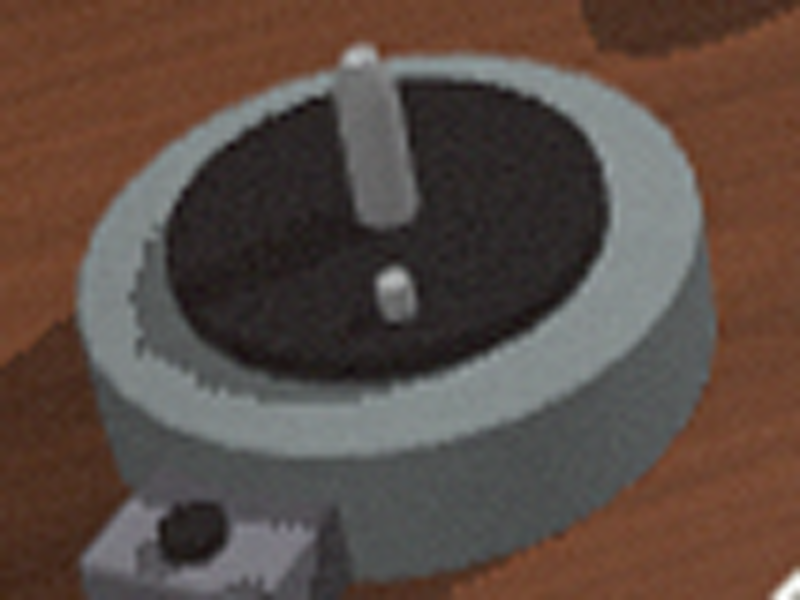

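View pics/zd.png

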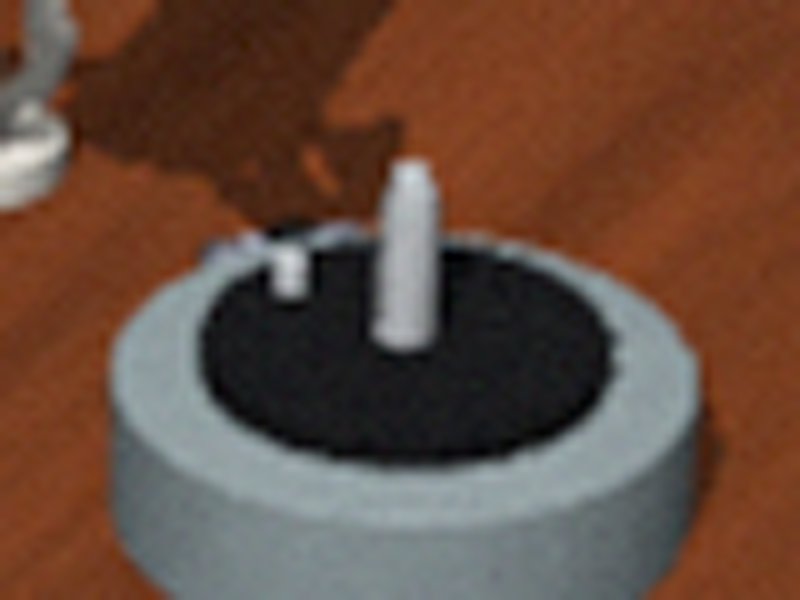

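View pics/zw.png

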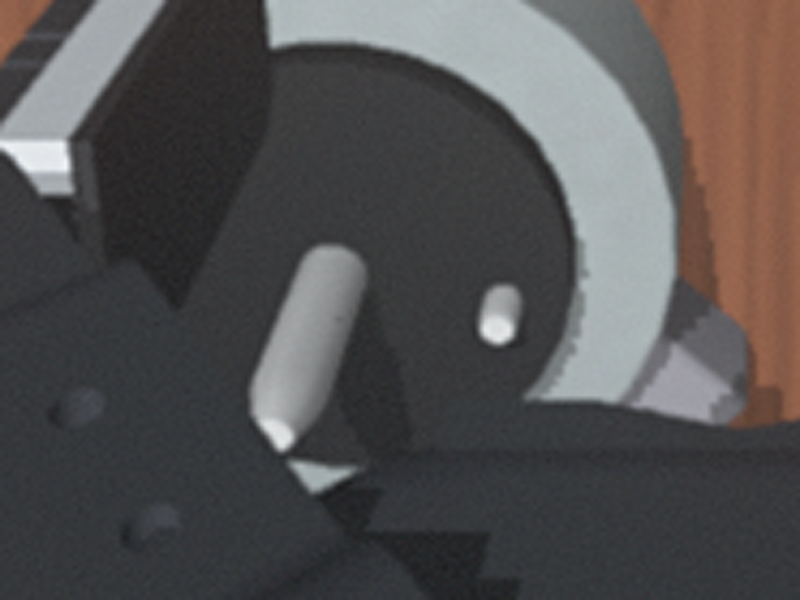

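Run:
```python
from h import *
s=shot('scene','s1.png'); d=shot('side','d1.png'); w=shot('wrist','w1.png')
for n,c,pt,st,bs in(('s',s,(306.4,209),(276.6,204.4),(298.6,207.7)),('d',d,(192,357),(183.3,369),(200.7,367.8)),('w',w,(396,262.3),(420.5,211),None)):
    p=at_z(c,pt,65); a=at_z(c,st,105); v=p-a; u=p-(at_z(c,bs,55) if bs else a)
    print(n,p.round(1),a.round(1),'ang',np.degrees(np.arctan2(v[1],v[0])).round(1),np.hypot(v[0],v[1]).round(1), u.round(1),np.degrees(np.arctan2(u[1],u[0])).round(1))
print(tri(s,(306.4,209),d,(192,357)),tri(s,(276.6,204.4),d,(183.3,369)))
```

```text
s [ 593.6 -182.8   65. ] [ 553.7 -175.3  105. ] ang -10.7 40.5 [35.3 -5.4 10. ] -8.8
d [ 592.4 -180.8   65. ] [ 553.6 -173.2  105. ] ang -11.0 39.6 [ 39.8 -12.4  10. ] -17.3
w [ 593.9 -182.2   65. ] [ 555.2 -174.8  105. ] ang -10.9 39.4 [ 38.7  -7.4 -40. ] -10.9
[ 593.04370747 -182.53366111   64.2184801 ] [ 553.93710302 -174.93704187  104.53220718]
```

```bash
python3 -m pendant '[[-0.019,0.034,0,-10.3],[-0.019,0.034,0,-10.3],[-0.019,0.034,0,-10.3],[-0.019,0.034,0,-10.3],[-0.019,0.034,0,-10.3],[-0.019,0.036,0,-10.3],[-0.019,0.036,0,-10.2],[0,0,0,0],[0,0,0,0]]' 0
python3 - <<'E'
from h import *
w=shot('wrist','w2.png');st=w['st'];print(st['position'],st['eef_rot'],st['t'])
print(Rn.from_euler('xyz',st['eef_rot'],degrees=True).as_matrix().round(3))
for q,z in(('handle',76),('pin_hole',40),('plate',40)):
    for r in landmark_of('wrist',q)[:3]: print(q,round(r['score'],2),np.round(r['at'],1),at_z(w,r['at'],z).round(1))
E
```

```text
t: 3.92
position: [517.3, 241.4, 231.4]
eef_rot: [108.6, 90.0, -53.3]
wrist_force: [0.3, -1.3, 0.2]
grip_width: 85.2
[517.33079671 241.41169443 231.3880312 ] [108.64776415  89.96009025 -53.29743228] 3.925
[[ 0.     0.31  -0.951]
 [-0.001 -0.951 -0.31 ]
 [-1.     0.001 -0.   ]]
handle 0.96 [221.2 321. ] [514.7 239.7  76. ]
handle 0.79 [395.2 224.1] [325.2 273.9  76. ]
handle 0.76 [113.8  29.7] [525.7 474.6  76. ]
pin_hole 0.98 [170.4 321.4] [550.1 250.8  40. ]
pin_hole 0.81 [402.3 254. ] [294.8 242.5  40. ]
pin_hole 0.65 [58.7 64.6] [570.7 477.4  40. ]
plate 0.86 [117.2  65.9] [525.2 470.5  40. ]
plate 0.72 [212.7 322.1] [514.  238.2  40. ]
plate 0.61 [376.8 235.1] [319.5 269.6  40. ]
```

View pics/w2.png

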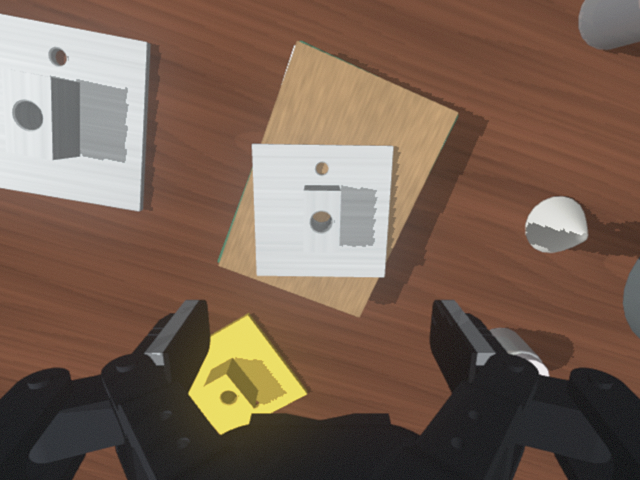

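Run:
```python
from h import *
w=shot('wrist','w3.png')
g=cv2.cvtColor(w['img'],cv2.COLOR_BGR2GRAY)
hsv=cv2.cvtColor(w['img'],cv2.COLOR_BGR2HSV)
m=((hsv[...,1]<25)&(g>170)).astype(np.uint8); n,L,S,_=cv2.connectedComponentsWithStats(m)
k=L[255,280]; c=max(cv2.findContours((L==k).astype(np.uint8),0,1)[0],key=cv2.contourArea)
P=np.array([at_z(w,(p[0][1],p[0][0]),46)[:2] for p in c],np.float32)
r=cv2.minAreaRect(P);print(r)
for nm,rc,z in(('bore',(221.5,320.5),76),('hole',(168,321.5),46)): print(nm,at_z(w,rc,z))
```

```text
((514.3211669921875, 239.36968994140625), (120.00840759277344, 120.29788208007812), 17.306819915771484)
bore [514.68707313 239.1920281   76.        ]
hole [553.08912126 250.65350434  46.        ]
```

```bash
python3 -m pendant '[[-0.0029,-0.0021,-0.03,-0.9],[0,0,-0.035,0],[0,0,-0.035,0],[0,0,-0.03,0],[0,0,-0.02,0],[0,0,0,0],[0,0,0,0]]' 0
python3 -m pendant '[[0,0,-0.012,0],[0,0,-0.01,0],[0,0,-0.008,0],[0,0,0,0],[0,0,0,0]]'
```

```text
t: 5.05
position: [514.9, 239.8, 82.1]
eef_rot: [-172.9, 89.9, 24.1]
wrist_force: [-0.2, -0.2, 0.4]
grip_width: 85.7
t: 5.68
position: [514.2, 239.9, 51.4]
eef_rot: [178.2, 90.0, 15.3]
wrist_force: [0.1, -0.2, -0.4]
grip_width: 85.4
```

```bash
python3 -m pendant '[[0,0,0,0],[0,0,0,0],[0,0,0,0],[0,0,0,0],[0,0,0,0],[0,0,0,0],[0,0,0,0],[0,0,0,0]]' 1 60
python3 - <<'E'
from h import *
w=shot('wrist','w4.png');shot('side','d4.png');print(w['st'])
E
```

```text
t: 6.68
position: [514.5, 240.0, 51.7]
eef_rot: [-170.4, 90.0, 26.7]
wrist_force: [0.1, -0.1, 6.1]
grip_width: 28.9
{'t': 6.675, 'qpos': array([-33.19348424,  32.93427861,   6.14573092, 110.53820256,
        -5.57924051,  36.76098161, -96.461882  ]), 'joint_velocities': array([ 0.09332965, -0.06329652, -0.06929126,  0.12073419,  0.08975596,
       -0.02895175, -0.06536187]), 'effort': array([-1.00590829e-01, -4.78297091e+01,  1.50595978e+00, -1.58158511e+01,
       -6.03303267e-02, -1.24169472e-01, -1.43076843e-02]), 'position': array([514.49449696, 240.01801894,  51.72953063]), 'eef_rot': array([-170.40786523,   89.95265739,   26.687762  ]), 'wrist_force': array([ 0.08020776, -0.05245489,  6.06658758]), 'wrist_torque': array([-0.11531293,  0.06623517,  0.00306832]), 'grip_width': 28.856182206601403}
```

View pics/w4.png

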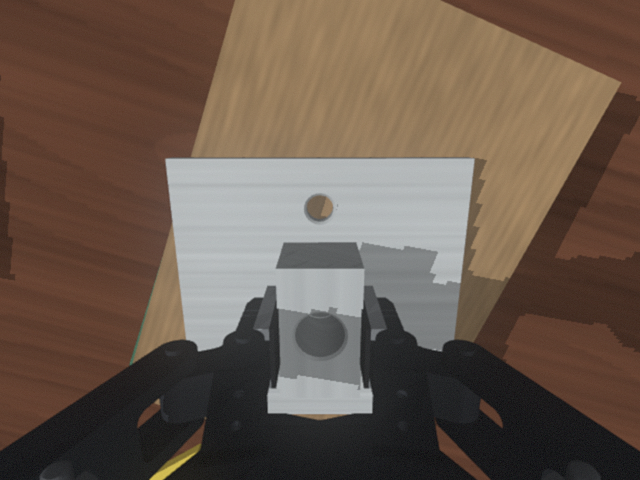

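View pics/d4.png

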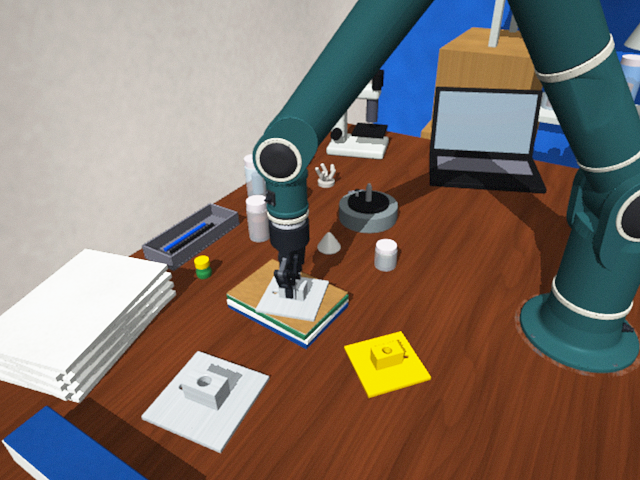

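```bash
python3 -m pendant '[[0,0,0.004,0],[0,0,0.01,0],[0,0,0.02,0],[0,0,0.025,0],[0,0,0.025,0],[0,0,0.026,0],[0,0,0,0],[0,0,0,0],[0,0,0,0]]'
python3 - <<'E'
from h import *
w=shot('wrist','w5.png')
E
```

```text
t: 7.9
position: [513.2, 239.4, 159.9]
eef_rot: [13.3, 89.8, -149.6]
wrist_force: [-0.1, 0.7, -3.3]
grip_width: 28.8
```

View pics/w5.png

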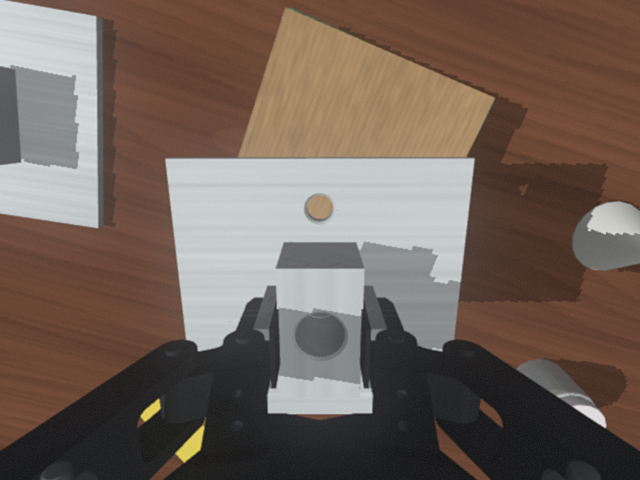

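Run:
```python
from h import *
w=shot('wrist','w6.png');st=w['st'];p=st['position'];print(p)
R=Rn.from_euler('xyz',st['eef_rot'],degrees=True).as_matrix()
print('tool yaw',np.degrees(np.arctan2(R[1,1],R[0,1]))+90)
z=p[2]+24.3
a=at_z(w,(335,320),z); h=at_z(w,(207.5,319),z-30); print(a,h,(h-a),np.degrees(np.arctan2((h-a)[1],(h-a)[0])), R.T@(a-p))
for q,z in(('handle',z),('pin_hole',z-36)):
    for r in landmark_of('wrist',q)[:1]: print(q,r,at_z(w,r['at'],z).round(1))
```

```text
[513.40771226 239.44931702 160.00557831]
tool yaw 17.093578759801417
[513.7163364  239.9854457  184.30557831] [551.70997069 252.08540491 154.30557831] [ 37.99363429  12.09995921 -30.        ] 17.665289824137027 [-24.3012499   -0.4068554   -0.39548039]
handle {'at': [333.6, 320.4], 'score': 0.67} [514.3 240.  184.3]
pin_hole {'at': [207.3, 320.5], 'score': 0.87} [550.7 251.1 148.3]
```

```bash
python3 -m pendant '[[0.004,-0.02,0,-2.8],[0.004,-0.045,0,-2.8],[0.004,-0.045,0,-2.8],[0.004,-0.045,0,-2.8],[0.004,-0.045,0,-2.8],[0.004,-0.045,0,-2.8],[0.004,-0.045,0,-2.8],[0.004,-0.045,0,-2.8],[0.004,-0.045,0,-2.8],[0.004,-0.034,0,-2.8]]'
python3 -m pendant '[[0,0,0,0],[0,0,0,0],[0,0,0,0]]'
python3 - <<'E'
from h import *
w=shot('wrist','w7.png');st=w['st'];p=st['position'];print(p,st['t'],st['wrist_force'])
R=Rn.from_euler('xyz',st['eef_rot'],degrees=True).as_matrix()
print('tool yaw',np.degrees(np.arctan2(R[1,1],R[0,1]))+90)
s=shot('scene','s7.png');d=shot('side','d7.png')
cv2.imwrite('pics/d7z.png',cv2.resize(d['img'][100:250,270:470],(800,600),interpolation=2))
cv2.imwrite('pics/s7z.png',cv2.resize(s['img'][210:360,110:310],(800,600),interpolation=2))
E
```

```text
t: 9.35
position: [553.1, -178.2, 161.5]
eef_rot: [96.3, 89.9, -95.0]
wrist_force: [-0.0, 0.7, -1.6]
grip_width: 28.9
t: 9.72
position: [554.0, -173.1, 161.2]
eef_rot: [-56.7, 90.0, 112.5]
wrist_force: [0.0, 0.3, -2.4]
grip_width: 28.9
[ 553.97515911 -173.07240782  161.2008279 ] 9.725 [ 0.01671089  0.29676193 -2.44224243]
tool yaw -10.832719856397304
```

View pics/w7.png

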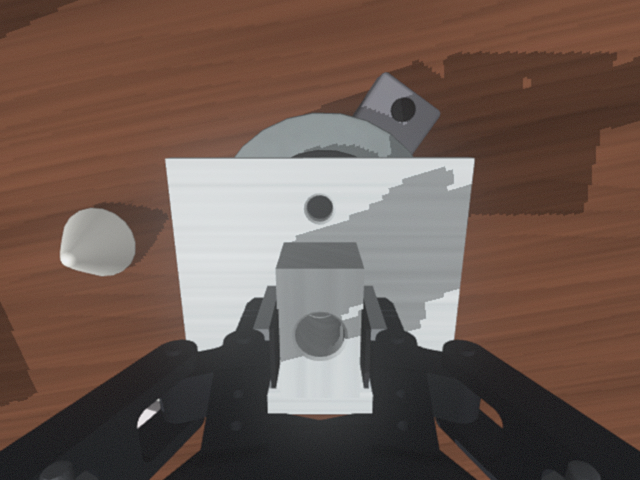

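View pics/s7z.png

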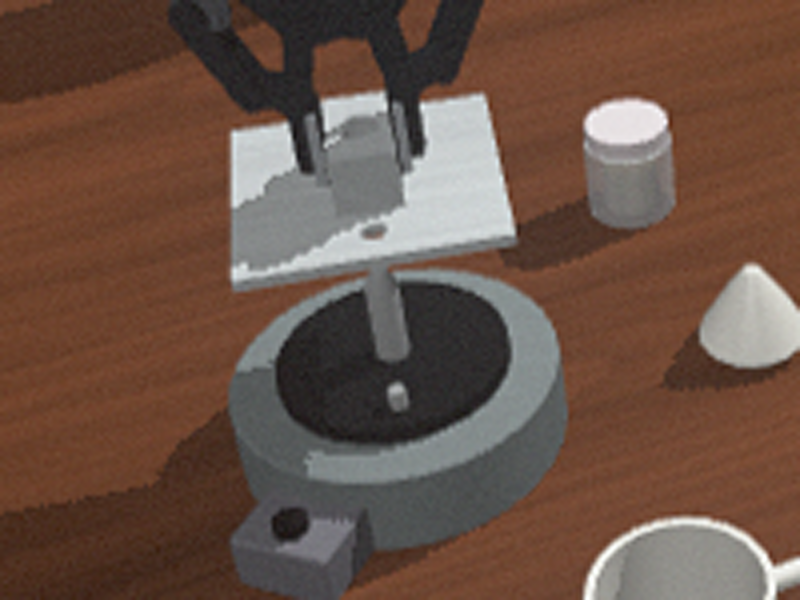

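View pics/d7z.png

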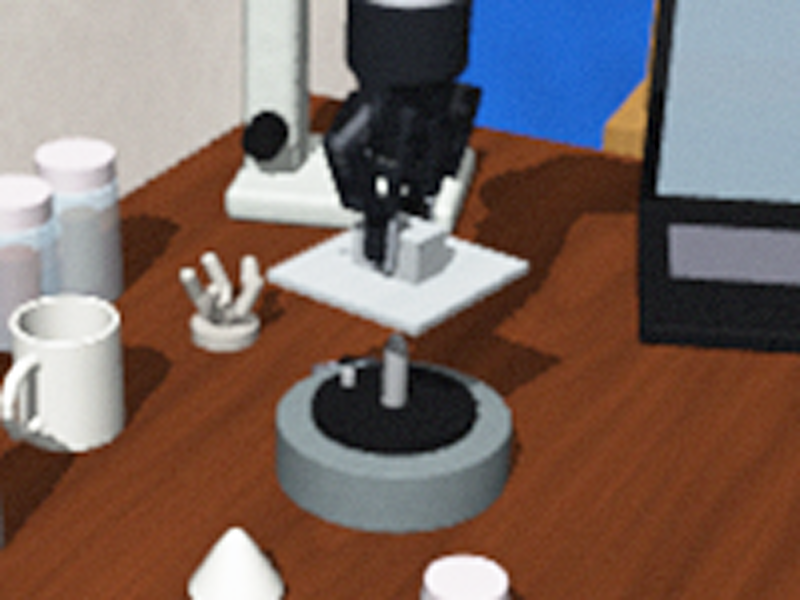

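Run:
```python
from h import *
st=get_state()
s=shot('scene','s8.png');d=shot('side','d8.png');w=shot('wrist','w8.png')
z=w['st']['position'][2]-11.7+6
f=lambda o,k,L:[(o[0]+y/k-.5+.125,o[1]+x/k-.5+.125) for x,y in L]
S=[at_z(s,q,z) for q in f((210,110),4,[(232,282),(516,238),(486,95),(231,130)])]
D=[at_z(d,q,z) for q in f((100,270),4,[(268,272),(415,327),(528,265)])]
print(np.round(S,1),np.mean(S,0)); print(np.round(D,1),(D[0]+D[2])/2)
for n,c in(('scene',s),('side',d),('wrist',w)):
  for q,zz in(('handle',z+30),('pin_hole',z-6)):
    for r in landmark_of(n,q)[:3]: print(n,q,round(r['score'],2),at_z(c,r['at'],zz).round(1))
print(w['st']['position'],st['position'])
```

```text
[[ 603.5 -243.1  155.7]
 [ 628.  -126.9  155.7]
 [ 508.5 -103.2  155.7]
 [ 483.8 -221.   155.7]] [ 555.97379443 -173.54141045  155.65260379]
[[ 622.3 -121.4  155.7]
 [ 506.1  -99.1  155.7]
 [ 482.1 -213.2  155.7]] [ 552.19051102 -167.30959262  155.65260379]
scene handle 0.96 [697.5 308.6 185.7]
scene handle 0.91 [542.1 122.5 185.7]
scene handle 0.87 [ 560.4 -167.7  185.7]
scene pin_hole 0.92 [736.9 312.7 149.7]
scene pin_hole 0.91 [ 587.  -181.8  149.7]
scene pin_hole 0.75 [500.5 118.7 149.7]
side handle 0.71 [237.5 399.4 185.7]
side handle 0.64 [417.8 573.2 185.7]
side handle 0.61 [ 547.8 -157.6  185.7]
side pin_hole 0.87 [222.5 367.6 149.7]
side pin_hole 0.76 [457.  578.8 149.7]
side pin_hole 0.65 [ 586.8 -161.1  149.7]
wrist handle 0.85 [ 555.6 -172.8  185.7]
wrist handle 0.58 [ 600.7 -182.   185.7]
wrist pin_hole 0.97 [ 593.8 -180.3  149.7]
[ 554.1982496  -173.54582893  161.35260379] [ 554.18000909 -173.25004398  161.32022951]
```

```bash
python3 -m pendant '[[0,-0.0012,-0.01,0],[0,0,-0.012,0],[0,0,-0.012,0],[0,0,-0.006,0],[0,0,0,0],[0,0,0,0]]'
python3 - <<'E'
from h import *
w=shot('wrist','w9.png');print(w['st']['position'],w['st']['wrist_force'])
d=shot('side','d9.png');s=shot('scene','s9.png')
cv2.imwrite('pics/z9.png',np.vstack([np.hstack([cv2.resize(x,(400,300),interpolation=2) for x in(d['img'][150:225,320:420],s['img'][240:330,150:270])]),np.hstack([cv2.resize(w['img'][240:440,220:420],(400,300),interpolation=2)]*2)]))
E
```

```text
t: 11.08
position: [554.4, -175.5, 121.6]
eef_rot: [170.9, 90.0, -20.0]
wrist_force: [-0.2, -0.0, -2.8]
grip_width: 29.3
[ 554.40511781 -175.47287209  121.55655767] [-0.24407823 -0.00878398 -2.7529782 ]
```

View pics/z9.png

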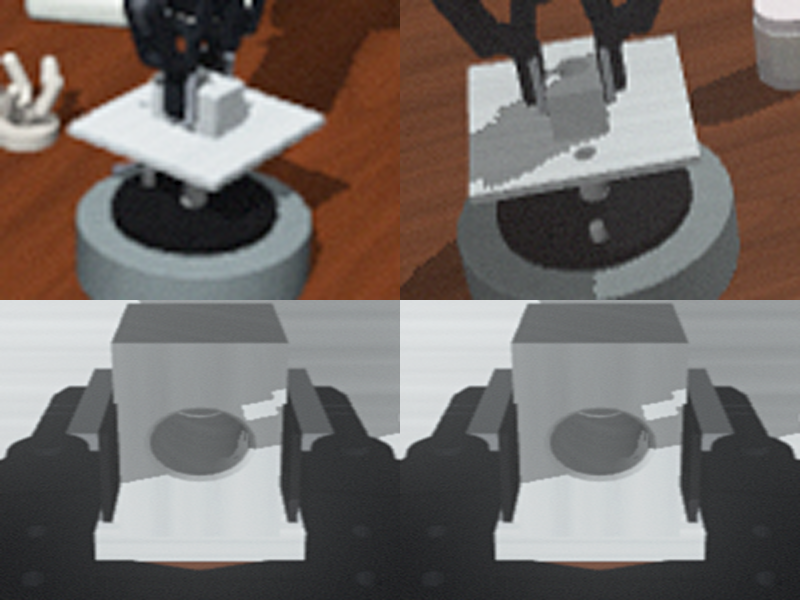

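```bash
python3 -m pendant '[[0,0,-0.003,0],[0,0,-0.003,0],[0,0,-0.003,0],[0,0,0,0]]'
python3 -m pendant '[[0,0,-0.003,0],[0,0,-0.002,0],[0,0,0,0],[0,0,0,0]]'
```

```text
t: 11.72
position: [553.8, -175.3, 111.9]
eef_rot: [-0.6, 90.0, 168.4]
wrist_force: [-0.0, -0.0, -2.4]
grip_width: 29.0
t: 12.22
position: [554.2, -175.4, 107.3]
eef_rot: [176.0, 90.0, -14.9]
wrist_force: [0.5, -1.1, -2.7]
grip_width: 29.0
```

```bash
python3 -m pendant '[[0,0,-0.002,0],[0,0,-0.002,0],[0,0,0,0]]'
python3 -m pendant '[[0,0,-0.002,0],[0,0,-0.002,0],[0,0,0,0],[0,0,0,0]]'
```

```text
t: 12.6
position: [553.9, -175.3, 103.1]
eef_rot: [3.0, 90.0, 172.1]
wrist_force: [-0.8, -0.9, -2.2]
grip_width: 29.0
t: 13.1
position: [554.1, -175.4, 99.3]
eef_rot: [45.2, 90.0, -145.7]
wrist_force: [-0.6, -0.2, -3.0]
grip_width: 28.8
```

```bash
python3 -m pendant '[[0,0,-0.003,0],[0,0,-0.003,0],[0,0,-0.003,0],[0,0,-0.003,0],[0,0,0,0],[0,0,0,0]]'
python3 - <<'E'
from h import *
w=shot('wrist','w10.png');print(w['st']['position'],w['st']['wrist_force'])
R=Rn.from_euler('xyz',w['st']['eef_rot'],degrees=True).as_matrix()
print('tool yaw',np.degrees(np.arctan2(R[1,1],R[0,1]))+90)
cv2.imwrite('pics/z10.png',cv2.resize(w['img'][140:440,120:520],(800,600),interpolation=2))
E
```

```text
t: 13.85
position: [554.2, -175.4, 87.3]
eef_rot: [135.9, 90.0, -55.0]
wrist_force: [-0.2, -0.4, -2.6]
grip_width: 28.9
[ 554.16601483 -175.37065112   87.31331099] [-0.24973302 -0.40645237 -2.57719218]
tool yaw -10.904089550915955
```

View pics/z10.png

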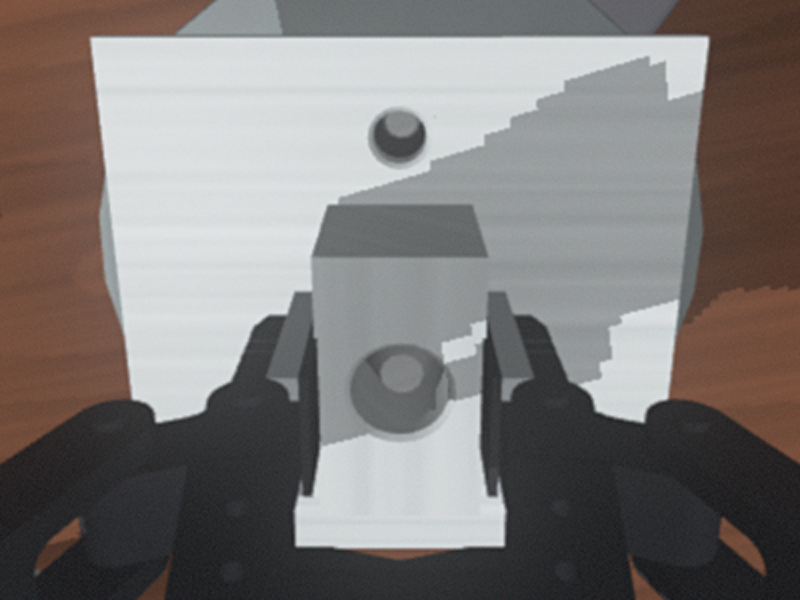

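Run:
```python
from h import *
w=shot('wrist','w11.png');i=w['img']
print(w['K'])
cv2.imwrite('pics/z11.png',np.hstack([cv2.resize(i[185:230,290:350],(400,300),interpolation=2),cv2.resize(i[300:375,270:370],(400,300),interpolation=2)]))
```

```text
[[375.57407765   0.         319.56016487]
 [  0.         375.57407765 236.49962621]
 [  0.           0.           1.        ]]
```

View pics/z11.png

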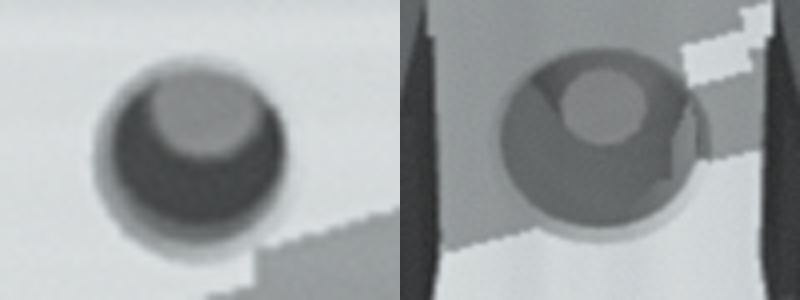

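```bash
python3 -m pendant '[[0,0,-0.003,-0.7],[0,0,-0.003,0],[0,0,0,0],[0,0,0,0]]'
python3 - <<'E'
from h import *
w=shot('wrist','w12.png');i=w['img']; print(w['st']['position'],w['st']['wrist_force'],w['st']['wrist_torque'])
cv2.imwrite('pics/z12.png',np.hstack([cv2.resize(i[185:230,290:350],(400,300),interpolation=2),cv2.resize(i[300:375,270:370],(400,300),interpolation=2)]))
E
```

```text
t: 14.45
position: [554.1, -175.4, 81.2]
eef_rot: [17.7, 90.0, -173.9]
wrist_force: [-0.4, 0.2, -3.5]
grip_width: 28.8
[ 554.10161683 -175.35390493   81.24067301] [-0.40925238  0.18710763 -3.49129499] [ 0.01657582 -0.04319891  0.04315946]
```

View pics/z12.png

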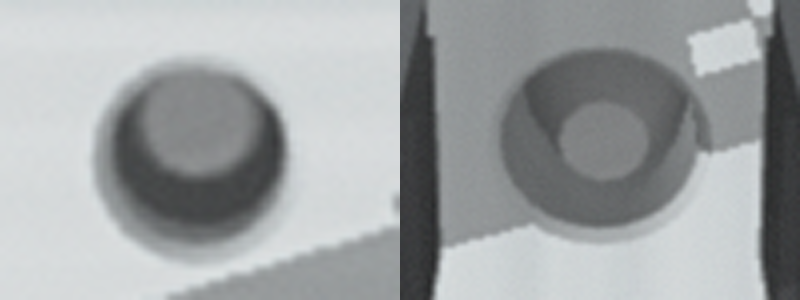

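```bash
python3 -m pendant '[[0,0,-0.0015,-0.2],[0,0,-0.0015,0],[0,0,-0.001,0],[0,0,0,0]]'
python3 -m pendant '[[0,0,-0.001,0],[0,0,-0.001,0],[0,0,0,0]]'
```

```text
t: 15.0
position: [554.0, -175.4, 77.2]
eef_rot: [8.0, 90.0, 176.2]
wrist_force: [-0.6, 0.1, -2.2]
grip_width: 28.8
t: 15.38
position: [554.1, -175.3, 75.2]
eef_rot: [16.3, 90.0, -175.5]
wrist_force: [0.2, -0.0, -3.8]
grip_width: 28.6
```

```bash
python3 -m pendant '[[0,0,-0.001,0],[0,0,-0.001,0],[0,0,0,0]]'
python3 -m pendant '[[0,0,-0.001,0],[0,0,-0.001,0],[0,0,0,0]]'
python3 -m pendant '[[0,0,-0.001,0],[0,0,-0.001,0],[0,0,0,0]]'
```

```text
t: 15.75
position: [554.0, -175.3, 73.2]
eef_rot: [0.8, 90.0, 169.0]
wrist_force: [-0.5, -0.9, -2.8]
grip_width: 29.1
t: 16.12
position: [554.0, -175.3, 71.2]
eef_rot: [3.1, 90.0, 171.3]
wrist_force: [-0.0, -0.1, -3.0]
grip_width: 29.2
t: 16.5
position: [554.0, -175.3, 69.2]
eef_rot: [-3.8, 90.0, 164.4]
wrist_force: [0.7, 0.2, -2.9]
grip_width: 29.0
```

```bash
python3 -m pendant '[[0,0,-0.001,0],[0,0,0,0]]'
python3 -m pendant '[[0,0,-0.0007,0],[0,0,0,0]]'
```

```text
t: 16.75
position: [554.0, -175.3, 68.2]
eef_rot: [14.5, 90.0, -177.3]
wrist_force: [0.1, 0.7, -2.7]
grip_width: 28.9
t: 17.0
position: [554.1, -175.3, 67.5]
eef_rot: [13.3, 90.0, -178.5]
wrist_force: [0.0, 1.1, -1.8]
grip_width: 28.7
```

```bash
python3 -m pendant '[[0,0,-0.0005,0],[0,0,0,0]]'
```

```text
t: 17.25
position: [554.1, -175.4, 67.1]
eef_rot: [52.2, 90.0, -139.6]
wrist_force: [-0.5, 0.5, -3.6]
grip_width: 28.8
```

```bash
python3 -m pendant '[[0,0,-0.0005,0],[0,0,0,0]]'
```

```text
t: 17.5
position: [554.2, -175.4, 66.7]
eef_rot: [-177.1, 90.0, -8.9]
wrist_force: [0.0, 0.5, -0.7]
grip_width: 29.0
```

```bash
python3 -m pendant '[[0,0,-0.0004,0],[0,0,0,0]]'
```

```text
t: 17.75
position: [554.2, -175.4, 66.7]
eef_rot: [-134.6, 90.0, 33.5]
wrist_force: [-1.9, 0.5, 5.3]
grip_width: 28.8
```

```bash
python3 -m pendant '[[0,0,-0.0004,0],[0,0,0,0]]'
```

```text
t: 18.0
position: [554.2, -175.4, 66.7]
eef_rot: [-108.8, 90.0, 59.4]
wrist_force: [-3.7, 1.2, 8.0]
grip_width: 29.1
```

Seating contact at exactly the expected height (underside 55 mm). Unload and release.

```bash
python3 -m pendant '[[0,0,0.0006,0],[0,0,0,0]]'
python3 -m pendant '[[0,0,0,0],[0,0,0,0],[0,0,0,0],[0,0,0,0],[0,0,0,0],[0,0,0,0]]' 0 20
python3 -m pendant '[[0,0,0.005,0],[0,0,0.015,0],[0,0,0.03,0],[0,0,0.04,0],[0,0,0.03,0],[0,0,0,0],[0,0,0,0]]'
python3 - <<'E'
from h import *
w=shot('wrist','w13.png');d=shot('side','d13.png');s=shot('scene','s13.png')
cv2.imwrite('pics/z13.png',np.hstack([cv2.resize(x,(400,300),interpolation=2) for x in(d['img'][150:240,310:430],s['img'][240:360,130:290])]))
print(w['st'])
for q,z in(('handle',91),('pin_hole',55)):
    for r in landmark_of('wrist',q)[:1]: print(q,r,at_z(w,r['at'],z).round(1))
E
```

```text
t: 18.25
position: [554.1, -175.3, 66.7]
eef_rot: [-111.6, 90.0, 56.6]
wrist_force: [-2.9, 1.7, 5.4]
grip_width: 29.0
t: 19.0
position: [554.1, -175.4, 66.4]
eef_rot: [56.6, 90.0, -135.2]
wrist_force: [0.3, 0.5, -0.0]
grip_width: 85.2
t: 19.88
position: [553.8, -175.2, 186.6]
eef_rot: [-96.8, 90.0, 71.4]
wrist_force: [-0.5, 0.1, 0.4]
grip_width: 85.4
{'t': 19.875, 'qpos': array([ -2.4066468 ,  23.55526675,  21.25483217, 105.30878019,
       -10.46098718,  53.04120734, -78.24611602]), 'joint_velocities': array([ 0.23691492,  1.22808144, -0.27574065,  0.73486396, -0.09354774,
        0.01158912,  0.12961211]), 'effort': array([ 6.42914674e-02, -4.64887226e+01,  4.35526058e+00, -2.31703466e+01,
        1.89420849e-02, -2.01706990e-02, -2.68462842e-03]), 'position': array([ 553.83347682, -175.16254283,  186.58244104]), 'eef_rot': array([-96.83177587,  89.98784678,  71.36990704]), 'wrist_force': array([-0.49792035,  0.05385361,  0.36151842]), 'wrist_torque': array([-0.04460649,  0.03369863,  0.01390778]), 'grip_width': 85.36792258088371}
handle {'at': [238.7, 322.1], 'score': 0.9} [ 553.3 -176.4   91. ]
pin_hole {'at': [169.1, 320.1], 'score': 0.76} [ 594.4 -183.6   55. ]
```

View pics/z13.png

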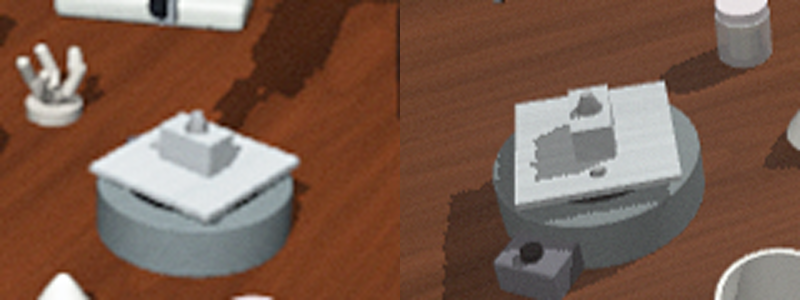

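View pics/w13.png

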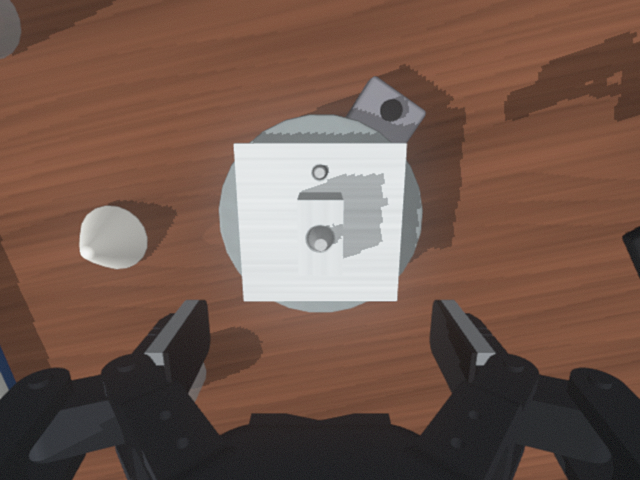

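View pics/s13.png

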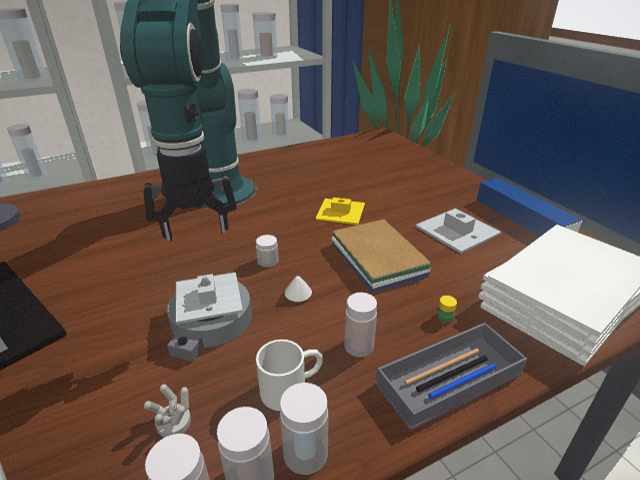

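Run:
```python
from h import *
w=shot('wrist','w14.png')
for z in(61,71):
    P=np.array([at_z(w,p,z)[:2] for p in((143.5,234),(143.5,406.5),(301,397.5),(301,243.5))],np.float32)
    print(z,cv2.minAreaRect(P))
from workcell import close_job
print(close_job())
```

```text
61 ((553.2766723632812, -175.60403442382812), (120.41289520263672, 119.68285369873047), 78.2477035522461)
71 ((555.9305419921875, -176.12042236328125), (115.90475463867188, 115.20206451416016), 78.2477035522461)
the job is handed in; nothing more can be done
None
```

I fitted the smaller silver stage plate to the turntable. It sits home on the hub with the drive pin in its hole, and I let go and handed the job in about 20 s into the 72 s allowed. `close_job()` gives no verdict, so what follows are my own measurements.

- **Fitting:** I gripped the plate by its handle, lifted it clear of the notebooks and carried it over the shaft. I turned it to the pin angle measured in the pictures, about −11° in world axes, then trimmed that by about 1° with the pin visible through its hole. Lowering met no resistance until the hub.
- **Contact:** The plate stopped with its underside at about 55.0 mm, the expected height. The push there was about 11 N (the wrist reading went from about −3 to +8 N), well under the 40 N limit.
- **Last checks after releasing:**
  - Taken at the home height, the plate measures 120.4 x 119.7 mm. At the height where the pin would hold it up it would come out near 115.5 mm, so it is down on the hub.
  - The centre is at (553.3, −175.6) mm, about 1.3 mm from my shaft estimate of (554.2, −174.7). That is within the 2 mm calibration.
  - The gripper is open and well above the plate, with no wrist force.
- **Bystanders:** In the scene picture all of them look unmoved; I judged this by eye and did not measure it.
- **Disagreement:** The side camera's estimate of the plate in mid-air differed from the arm's own reading by about 6 mm. I trusted the wrist camera and the arm's reading instead.

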